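Re-hang the lift-off door of the parts cabinet

TASK

Take the blue door out of the wooden stand and, holding it swung wide open, lower it gently onto the cabinet's two hinge pins so that both knuckles drop right down home; then let go and swing the door shut against its rubber stops. The hinge strip is screwed through long slots, so feel for the pins, never force the door against the cabinet or its pins (30 N is too much) nor let it fall onto them, and leave the other things on the table where they are.

Things in the scene. Friction and masses are not known exactly. Their poses are not given: they have to be found in the camera images.
- door_mid (a point): centre of the loose blue door's panel: 140 mm wide (its x, +x to the hinge edge), 10 thick (y, +y = outer face), 150 tall (z, up), 0.24 to 0.39 kg. It starts upright in the stand; pinch its bare top edge, 75 mm above this point, across the thickness. A black handle stands 27 mm proud of the outer face, 47 to 57 mm towards -x, from 33 mm below to 23 mm above this point
- knuckle_up (a point): on the door: mouth of the upper knuckle's bore, at its underside, 82 mm towards +x of door_mid and 30 mm above it; axes as door_mid. Each knuckle is a steel block 18 mm (x) by 22 mm (y) by 20 mm tall with an upright 8 mm bore right through. A pin met off the bore levers the door round in the grip: hold the top edge nearer the hinge edge
- knuckle_low (a point): on the door: mouth of the lower knuckle's bore, at its underside, 80 mm straight below knuckle_up; axes as door_mid
- cabinet: fixed blue parts cabinet, 140 deep (x), 170 wide (y), 190 mm tall, origin at the centre of its underside, open front to its own -x. Door wide open: its x axis along the cabinet's +x, standing out from the front; shut: a quarter turn counter-clockwise from that (seen from above), its x along the cabinet's +y. Home, the door's top edge is 180 mm above the table. It turns freely, no catch; hanging alone it loads pins and lugs with about 10 N in all
- seat_up (a point): on the cabinet (axes as it): NOMINAL centre of the upper lug's top, on the pin axis, 87 mm in front of the cabinet's origin, 70 mm to +y, 135 mm high. The knuckles rest on the lug tops when home. The yellow strip with both lugs and pins sits in slots: it really stands up to 7 mm either way along the cabinet's y from here, different each time and in no measured pose. It does not shift under load
- seat_low (a point): on the cabinet: nominal centre of the lower lug's top, 80 mm below seat_up, shifted like it. On each lug (14 mm wide, 8 thick) an upright brass pin, 6 mm thick and 25 tall, its tip chamfered 0.8 mm over the last 2 mm. The upper lug's underside is 47 mm above the lower pin's tip: bring the door in level from the front, raised 28 to 45 mm above home, then lower it
- stop (a point): on the cabinet: middle between the two rubber stops on the front near its -y side, at their faces, 105 mm high; the shut door's back touches them at that distance from the cabinet's front
- stand: fixed wooden stand, 90 (x) by 70 (y) by 47 mm tall, origin at the centre of its underside; along its x a slot 14 mm wide, floor 12 mm above the table, in which the door stands, the door's x along the stand's x
- multimeter: bystander: yellow multimeter, 150 by 75 by 40 mm, lying; origin under its centre
- phone: bystander: black phone, 148 by 72 by 9 mm, lying flat; origin under its centre
- screwdriver: bystander: screwdriver lying on the table, about 200 mm long and up to 35 mm high
- screw_tray: bystander: grey screw tray, 90 by 120 by 22 mm; origin under its centre
- bit_jar: bystander: white jar with a red cap, 48 mm across, 85 mm tall; origin under its centre
- headphones: bystander: black headphones lying flat, about 220 by 210 by 30 mm
- wrench: bystander: steel wrench lying on the table
Mind the look-alikes: they are no part of the job. What is shaped like the part that bears door_mid but yellow is not meant.

How it is judged (in metres and radians):
On the way, in this order (a step that is already met when the one before it is completed fails the run):
1. the door is lifted clear of the stand (height (world z) of knuckle_low above 0.088 m), for 0.1 s.
2. the door hangs home on both pins while open by more than 0.6 rad (x of knuckle_up in the frame of cabinet between -0.091 and -0.083 m and y of knuckle_up in the frame of cabinet between 0.058 and 0.082 m and z of knuckle_up in the frame of cabinet between 0.131 and 0.139 m and x of knuckle_low in the frame of cabinet between -0.091 and -0.083 m and y of knuckle_low in the frame of cabinet between 0.058 and 0.082 m and z of knuckle_low in the frame of cabinet between 0.051 and 0.059 m and angle between the x axis of door_mid and the y axis of cabinet, either way round above 0.6 rad), for 0.2 s.
At the end, for the whole second after the job is handed in: both knuckles sit down on their lugs over the pins (underside within 4 mm of the seat height, within 4 mm of the pin line front to back and 12 mm sideways, as the strip allows 7 mm), the door is shut to within 0.08 rad of parallel with the cabinet's front, at rest, and let go (x of knuckle_up in the frame of cabinet between -0.091 and -0.083 m and y of knuckle_up in the frame of cabinet between 0.058 and 0.082 m and z of knuckle_up in the frame of cabinet between 0.131 and 0.139 m and x of knuckle_low in the frame of cabinet between -0.091 and -0.083 m and y of knuckle_low in the frame of cabinet between 0.058 and 0.082 m and z of knuckle_low in the frame of cabinet between 0.051 and 0.059 m and angle between the x axis of door_mid and the y axis of cabinet, either way round below 0.08 rad and linear speed of door below 0.01 m/s); the robot touches nothing.
It fails at once if the door is pressed or dropped against the cabinet, its hinge strip or pins with more than 30 N (contact force between door and cabinet above 30 N).
It fails at once if a bystander is moved by more than 25 mm (distance of any of multimeter, phone, screwdriver, screw_tray, bit_jar, headphones, wrench from where it was at the start of the episode above 0.025 m).
It also fails if it takes over 72 s, if anything falls off the work surface, if the arm or the gripper's body presses on something with over 40 N, if the wrist force passes 120 N, or if a joint passes its speed limit or range.

ROBOT

A 6-joint arm with a two-finger parallel gripper is mounted at the origin on the work surface. World frame = base frame: x ahead of the robot, y to its left, z up, the work surface at z = 0. Lengths are in mm, angles in rad, forces in N, time in s.
With the tool pointing down it reaches from about 325 to 775 mm from the base axis. Payload 5.5 kg.
Tool frame: the origin (TCP) lies midway between the tips of the shut fingers; the grasp point (between the pads) lies 19 mm behind it (env.pinch_z is the distance from the TCP to the grasp point, in mm); z points along the fingers, y is the direction in which the jaws open and shut (so a half turn about z gives the same grasp; the last joint's range is limited). The gripper opens to 85 mm and grips with 20 to 120 N. Pads are 22 mm wide; open, the fingers measure 114 mm over their backs; the gripper's body (76 mm by 85 mm) begins 54 mm behind the grasp point. The pads swing forward as they close: fully open they stand 13 mm farther back than shut.
Start: joints at [1.269, 0.091, 1.231, -0, 1.82, -0.057], TCP at [145.421, 582.125, 231.275] pointing down, gripper open.
Joint ranges: [-2.87, 2.87], [-0.86, 2.18], [0.17, 2.46], [-1.51, 4.65], [0.06, 2.69], [-2.65, 2.65]. Speed limits (rad/s): [2.57, 2.57, 3.01, 3.14, 3.14, 3.14].

INTERFACE

Orientations are given as [roll, pitch, yaw] about the fixed x, y, z axes, in that order (R = Rz(yaw) Ry(pitch) Rx(roll)).
In Python, from bench import env gives the robot as it stands.
- The arm moves only by the tool play_rows, never from a script. Its argument "rows" is a list of rows, each an object of numbers: "dx", "dy", "dz": the shift along the tool's x, y, z in mm; "ax", "ay", "az": the turn, a rotation vector about the tool's x, y, z in degrees. A call has 1 to 8 rows; each row is the pose to reach, as a shift and turn from the pose commanded when the call began, along the tool's axes at that moment; what a row does not reach only later rows make up. A row lasts 1/10 s, in which the tool goes at most 50 mm and 8.59 degrees, less where a joint would pass 70% of its speed; a pose out of reach is approached as far as the arm can. A call with a gripper value outside its range is refused whole. "jaw" is the gripper command: -1 is shut, 1 is fully open, values between are in proportion, set as the call begins (left out, the last holds). The fingers move at their own pace and stop on an object; "squeeze" is the grip in N (left out, the last holds). Time passes only in rows, so rows that repeat a pose let the fingers close. It gives the time, the measured TCP pose, the force and the opening at its end, in the units of the state.
- env.read_state(): the state, without advancing time (a new reading comes with each control period).
- env.grab_frame(name): name is "side" or "top"; returns (picture, depth): 480x640x3 uint8, red, green, blue; 480x640 float32, mm along the optical axis (not along the pixel's ray), 0 where there is no reading.
- env.camera_model(name): a dict with "fov_y" (degrees; the focal length in pixels is half the picture's height over the tangent of half this angle, whatever the lens; pixels are square), "cx", "cy" (the principal point, pixels), "cam_to_world" (4x4, takes a point from camera to world coordinates). Camera axes: x right, y down, z forward; pixel columns grow to the right and rows downward; lengths in mm; the calibration is good to about 2 mm. A picture is of the moment at which its call begins. camera_model takes no time and is no camera call.
- env.sign_off(): hands the job in, once; it reports no verdict.
The state is a dict: "time_s": time; "joints": joint angles; "joint_vel": joint speeds; "joint_efforts": joint torques, N m; "position": TCP position; "eef_rot": TCP orientation; "force": force on the tool from outside, world axes, zero at the start; "torque": the same for the moment, N m; "gripper_width": opening from 0.0 (shut) to 1.0 (fully open).
Only numpy, scipy, OpenCV 4.12 (cv2) and the standard library are available. Lean on these libraries where they do the work, as an engineer would, in place of code of your own. Each camera call takes 0.05 s, during which the arm holds its last target. There are 200 camera calls.

## Working session

There is one attempt and no reset: what is moved stays moved. The work goes in short steps, Python scripts to look and compute and a tool call to move; the robot and the scene stay as the last step left them, time stands still between calls to the robot, and variables do not carry over. Pictures are saved under pics/ and viewed, about 8 in all and at most 12, crops included, and the job is handed in when it is done.

Besides the shell and the picture viewer there is one more tool, called after "Emit:" in YAML: its name, and indented under it one key for each argument. play_rows: Moves the arm, as the interface text tells. Its arguments: {"type":"object","properties":{"rows":{"type":"array","items":{"type":"object","properties":{"dx":{"type":"number"},"dy":{"type":"number"},"dz":{"type":"number"},"ax":{"type":"number"},"ay":{"type":"number"},"az":{"type":"number"}}}},"jaw":{"type":"number"},"squeeze":{"type":"number"}},"required":["rows"]}

```bash
mkdir -p pics; ls
cat > h.py <<'E'
import numpy as np, cv2
from bench import env
def snap(n,f):
    p,d=env.grab_frame(n); cv2.imwrite(f'pics/{f}.png',p[:,:,::-1]); np.save(f'pics/{f}.npy',d); return p,d
def K(n):
    m=env.camera_model(n); return 240/np.tan(np.radians(m['fov_y']/2)),m['cx'],m['cy'],np.array(m['cam_to_world'])
def world(n,d,u,v):
    f,cx,cy,T=K(n); z=np.asarray(d)
    P=np.stack([(u-cx)/f*z,(v-cy)/f*z,z,np.ones_like(z)],-1); return (P@T.T)[...,:3]
def cloud(n,d):
    v,u=np.mgrid[:480,:640]; return world(n,d,u,v)
E
python3 - <<'E'
from h import *
for n in('top','side'):
    snap(n,n+'0'); m=env.camera_model(n); print(m['fov_y'],m['cx'],m['cy'],np.round(m['cam_to_world'],3).tolist())
print(env.read_state(), env.pinch_z)
E
```

```text
pics
57.671280505731765 323.5755127451347 232.96198207591908 [[-0.014, -0.995, 0.102, 360.626], [-1.0, 0.011, -0.023, -10.476], [0.022, -0.102, -0.995, 1322.739], [0.0, 0.0, 0.0, 1.0]]
50.734345509910156 308.09631635761207 242.56390617700413 [[0.976, -0.168, 0.138, 279.868], [-0.217, -0.714, 0.665, -1047.017], [-0.014, -0.679, -0.734, 1219.791], [0.0, 0.0, 0.0, 1.0]]
{'time_s': 0.1, 'joints': array([ 1.26933063e+00,  9.18104325e-02,  1.23175257e+00,  4.33854785e-05,
        1.81984603e+00, -5.66943351e-02]), 'joint_vel': array([ 0.00120498, -0.00108484, -0.00215446,  0.00081789,  0.0008744 ,
        0.0001667 ]), 'joint_efforts': array([ 1.30006811e-03, -4.60222113e+01, -4.19217110e+01, -1.36236827e-04,
        1.06464585e-02, -1.83481689e-06]), 'position': array([145.30741794, 581.86934866, 230.25516343]), 'eef_rot': array([-3.13978158e+00, -1.44921697e-04,  2.89683182e+00]), 'force': array([ 0.25522611, -0.25742271,  0.38749045]), 'torque': array([-0.03009376,  0.00371004,  0.00084245]), 'gripper_width': 0.9975308201481892} 18.700000000000003
```

View pics/top0.png

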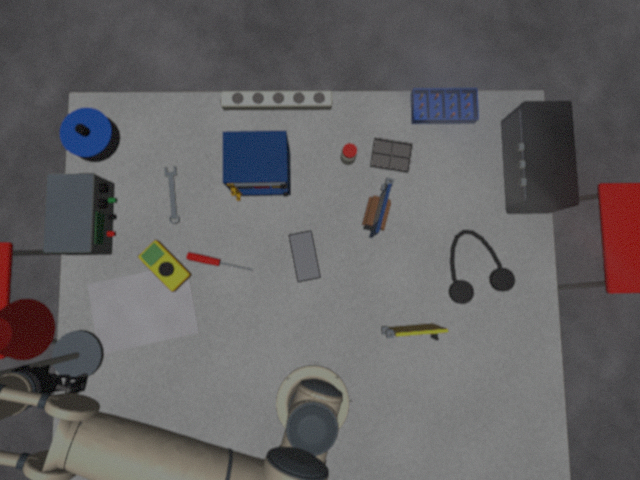

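View pics/side0.png

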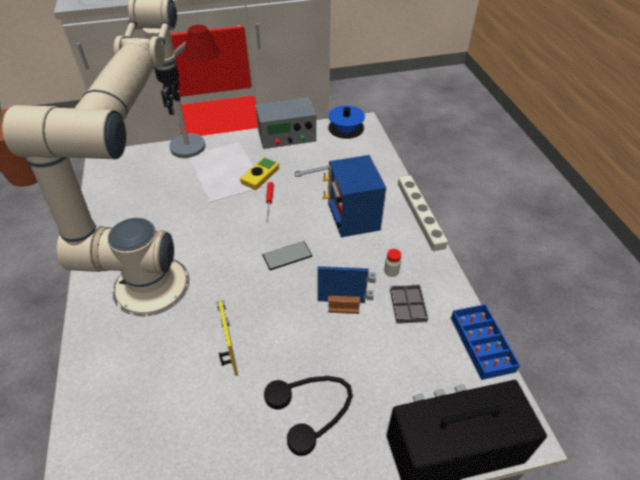

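Top view: the blue door stands in the stand at about (380,207), knuckles at its far end (389,182). The cabinet is at (257,160) with its front towards the robot and the yellow strip at (237,192). Now I'll measure the poses from depth.

Run:
```python
from h import *
from scipy import ndimage
p=cv2.imread('pics/top0.png')[:,:,::-1].astype(int); d=np.load('pics/top0.npy'); P=cloud('top',d)
Z=P[...,2]
v,u=np.mgrid[:480,:640]
def rect(m,name):
    q=P[m]; r=cv2.minAreaRect(q[:,:2].astype(np.float32)); print(name,m.sum(),'z',np.percentile(q[:,2],[5,50,95]).round(1),'c',np.round(r[0],1),'sz',np.round(r[1],1),'ang',round(r[2],2),'mean',q[:,:2].mean(0).round(1)); return r
box=lambda a,b,c,e:(u>=a)&(u<=b)&(v>=c)&(v<=e)
print('table',np.median(Z[box(300,400,290,300)]))
cab=box(210,300,120,205)&(Z>180)&(Z<200); r=rect(cab,'cab'); print(cv2.boxPoints(r).round(1).tolist())
blue=(p[...,2]>p[...,0]+25)
dr=box(360,400,170,245)&(Z>140)&(Z<185); r=rect(dr,'door'); print(cv2.boxPoints(r).round(1).tolist())
q=P[dr&blue][:,:2]; l=cv2.fitLine(q.astype(np.float32),cv2.DIST_HUBER,0,.01,.01).ravel(); print('doorline',l)
rect(box(360,400,170,245)&(Z>38)&(Z<56),'stand')
for a in ((222,290,186,204),): 
    m=box(*a)&(Z>30)&(Z<175); 
    for vv,uu in zip(*np.nonzero(m)): 
        if uu<246: print(uu,vv,P[vv,uu].round(0).astype(int).tolist(),p[vv,uu].tolist())
a=cv2.imread('pics/top0.png')
b=np.hstack([cv2.resize(a[120:210,210:310],None,fx=4,fy=4,interpolation=2),cv2.resize(a[170:260,350:420],None,fx=4,fy=4,interpolation=2)])
cv2.imwrite('pics/crop0.png',b)
```

```text
table 0.8406029992293043
cab 3378 z [186.3 190.1 193.6] c [685.2 144.9] sz [142.7 171.3] ang 0.61 mean [684.  145.1]
[[612.9000244140625, 229.8000030517578], [614.7000122070312, 58.5], [757.4000244140625, 60.0], [755.5999755859375, 231.3000030517578]]
door 233 z [145.4 161.8 166.2] c [ 556.2 -201.8] sz [ 11.  157.2] ang 73.33 mean [ 547.9 -198.8]
[[479.3999938964844, -184.60000610351562], [629.9000244140625, -229.60000610351562], [633.0999755859375, -219.10000610351562], [482.5, -174.0]]
doorline [ 9.5866543e-01 -2.8453571e-01  5.4589886e+02 -1.9850702e+02]
stand 336 z [41.8 47.5 52.9] c [ 558.1 -202.6] sz [ 54.4 161.2] ang 74.28 mean [ 559.3 -197.3]
226 186 [615, 229, 138] [78, 78, 84]
227 186 [613, 224, 146] [60, 58, 59]
228 186 [611, 220, 153] [53, 41, 31]
229 186 [611, 217, 157] [58, 46, 30]
230 186 [611, 215, 154] [61, 49, 22]
231 186 [610, 211, 159] [68, 53, 21]
232 186 [612, 210, 149] [70, 55, 23]
233 186 [611, 207, 154] [68, 51, 7]
234 186 [612, 204, 152] [73, 56, 34]
235 186 [611, 201, 154] [73, 67, 57]
236 186 [633, 217, 51] [67, 64, 63]
237 186 [632, 213, 58] [65, 66, 68]

[... 4159 characters left out ...]
02, 204, 55] [111, 95, 64]
236 197 [595, 212, 77] [111, 97, 76]
237 197 [595, 209, 77] [109, 83, 44]
238 197 [597, 207, 70] [113, 90, 27]
239 197 [600, 208, 53] [124, 100, 40]
240 197 [599, 204, 56] [117, 103, 75]
236 198 [596, 216, 57] [120, 106, 79]
237 198 [594, 211, 67] [102, 85, 44]
238 198 [596, 210, 57] [102, 82, 26]
239 198 [597, 207, 54] [108, 82, 25]
240 198 [597, 205, 53] [123, 107, 81]
236 199 [593, 215, 59] [126, 112, 82]
237 199 [593, 213, 56] [116, 93, 50]
238 199 [593, 210, 58] [111, 92, 33]
239 199 [594, 207, 53] [110, 86, 37]
240 199 [595, 205, 49] [120, 108, 86]
237 200 [591, 214, 50] [125, 110, 80]
238 200 [590, 210, 55] [118, 98, 65]
239 200 [591, 207, 54] [114, 101, 71]
```

View pics/crop0.png

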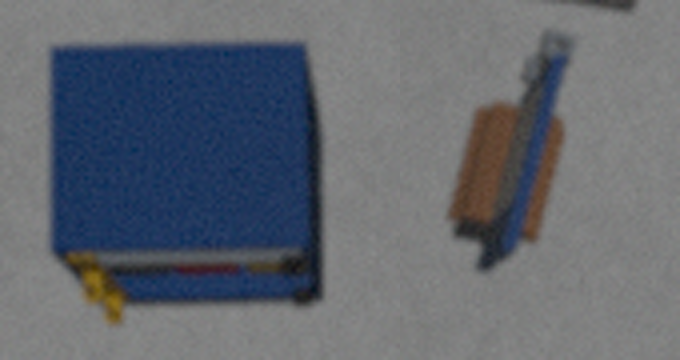

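Run:
```python
from h import *
p=cv2.imread('pics/top0.png')[:,:,::-1].astype(int); d=np.load('pics/top0.npy'); P=cloud('top',d);Z=P[...,2]
v,u=np.mgrid[:480,:640]
m=(u>360)&(u<400)&(v>170)&(v<245)&(Z>152)&(Z<175); q=P[m]
l=cv2.fitLine(q[:,:2].astype(np.float32),cv2.DIST_HUBER,0,.01,.01).ravel(); a=l[:2]*np.sign(l[0])
s=(q[:,:2]-l[2:])@a; t=(q[:,:2]-l[2:])@[-a[1],a[0]]
print('top',len(q),np.degrees(np.arctan2(a[1],a[0])),'ends',s.min(),s.max(),'mid',l[2:]+a*(s.min()+s.max())/2,'t',np.percentile(t,[5,95]),'z',np.median(q[:,2]))
# side view
p=cv2.imread('pics/side0.png')[:,:,::-1].astype(int); d=np.load('pics/side0.npy'); P=cloud('side',d);Z=P[...,2]
m=(u>310)&(u<372)&(v>258)&(v<305)&(p[...,2]>p[...,0]+15)&(Z>55)&(Z<170); q=P[m]
l=cv2.fitLine(q[:,:2].astype(np.float32),cv2.DIST_HUBER,0,.01,.01).ravel(); a=l[:2]*np.sign(l[0]); s=(q[:,:2]-l[2:])@a
print('side back face',len(q),np.degrees(np.arctan2(a[1],a[0])),'ends',np.percentile(s,[0,2,98,100]),'mid',l[2:]+a*(s.min()+s.max())/2,'zmax',q[:,2].max())
m=(u>320)&(u<390)&(v>150)&(v<240)&(Z>183)&(Z<198);q=P[m];r=cv2.minAreaRect(q[:,:2].astype(np.float32));print('cab side',r)
m=(u>315)&(u<336)&(v>170)&(v<235)&(p[...,0]>p[...,2]+30)&(Z>20);q=P[m];print('strip side',len(q))
for w in q[np.argsort(-q[:,2])]: print(w.round(0).astype(int).tolist(),end=' ')
```

```text
top 206 -16.333132 ends -69.00518990947555 70.8936757780055 mid [ 548.069405  -199.2809682] t [-4.92836192  4.54099483] z 162.1602242287372
side back face 1305 -16.349693 ends [-67.98182824 -67.18067578  65.3933909   69.45047699] mid [ 549.49338674 -205.35733113] zmax 168.0809137599092
cab side ((688.0646362304688, 142.830078125), (144.51124572753906, 177.69891357421875), 0.4411267340183258)
strip side 112
[616, 205, 165] [614, 208, 162] [616, 204, 161] [613, 205, 161] [613, 203, 159] [597, 207, 158] [616, 203, 158] [598, 213, 158] [616, 201, 156] [614, 206, 152] [598, 211, 150] [616, 200, 148] [598, 210, 147] [614, 208, 146] [597, 207, 145] [597, 205, 143] [612, 197, 142] [601, 211, 142] [615, 209, 140] [616, 200, 139] [614, 206, 139] [608, 208, 138] [617, 206, 138] [601, 211, 138] [597, 207, 137] [594, 209, 136] [604, 207, 135] [598, 199, 135] [596, 204, 135] [600, 204, 134] [593, 206, 134] [616, 201, 134] [603, 204, 134] [608, 209, 134] [611, 208, 134] [596, 217, 134] [615, 197, 133] [612, 214, 133] [606, 216, 133] [602, 201, 133] [614, 204, 132] [593, 204, 132] [606, 201, 131] [5
[... 351 characters left out ...]
, 209, 88] [596, 201, 85] [614, 202, 85] [615, 208, 85] [613, 200, 83] [614, 217, 82] [614, 202, 77] [598, 207, 75] [615, 219, 75] [614, 201, 73] [615, 218, 71] [614, 216, 68] [614, 202, 68] [597, 203, 65] [602, 208, 65] [614, 216, 64] [613, 211, 64] [598, 209, 64] [614, 201, 64] [599, 196, 62] [595, 197, 62] [601, 207, 62] [608, 206, 61] [614, 201, 59] [597, 205, 59] [607, 203, 59] [594, 206, 59] [596, 213, 57] [611, 205, 56] [614, 215, 56] [606, 212, 56] [604, 203, 55] [594, 206, 54] [613, 198, 53] [606, 211, 52] [597, 202, 52] [603, 212, 51] [614, 215, 51] [594, 204, 51] [612, 205, 51] [607, 201, 51] [609, 207, 50] [611, 203, 49] [616, 207, 49] [601, 207, 48] [605, 208, 46] [615, 216, 32]
```

Emit:
play_rows:
  rows:
    - {"dx":-34,"dy":-37}
    - {"dx":-68,"dy":-74}
    - {"dx":-102,"dy":-111}
    - {"dx":-136,"dy":-148}
    - {"dx":-170,"dy":-185}
    - {"dx":-204,"dy":-222}
    - {"dx":-238,"dy":-259}
    - {"dx":-272,"dy":-296}
  jaw: 1
  squeeze: 90

```text
$.rows[0]: bad value
```

Emit:
play_rows:
  rows:
    - {"dx":-34,"dy":-37}
    - {"dx":-68,"dy":-74}
    - {"dx":-102,"dy":-111}
    - {"dx":-136,"dy":-148}
    - {"dx":-170,"dy":-185}
    - {"dx":-204,"dy":-222}
    - {"dx":-238,"dy":-259}
    - {"dx":-272,"dy":-296}

```text
$.rows[0]: bad value
```

Emit:
play_rows:
  rows:
    - {"dx":-33,"dy":-35,"dz":0,"ax":0,"ay":0,"az":0}
    - {"dx":-66,"dy":-70,"dz":0,"ax":0,"ay":0,"az":0}
    - {"dx":-99,"dy":-105,"dz":0,"ax":0,"ay":0,"az":0}
    - {"dx":-132,"dy":-140,"dz":0,"ax":0,"ay":0,"az":0}
    - {"dx":-165,"dy":-175,"dz":0,"ax":0,"ay":0,"az":0}
    - {"dx":-198,"dy":-210,"dz":0,"ax":0,"ay":0,"az":0}
    - {"dx":-231,"dy":-245,"dz":0,"ax":0,"ay":0,"az":0}
    - {"dx":-264,"dy":-280,"dz":0,"ax":0,"ay":0,"az":0}
  jaw: 1
  squeeze: 90

```text
time_s: 0.9
position: [334.0, 244.7, 231.0]
eef_rot: [-3.142, 0.0, 2.897]
force: [1.0, -0.3, 1.1]
gripper_width: 1.0
```

Emit:
play_rows:
  rows:
    - {"dx":-33,"dy":-35,"dz":0,"ax":0,"ay":0,"az":0}
    - {"dx":-66,"dy":-70,"dz":0,"ax":0,"ay":0,"az":0}
    - {"dx":-99,"dy":-105,"dz":0,"ax":0,"ay":0,"az":0}
    - {"dx":-132,"dy":-140,"dz":0,"ax":0,"ay":0,"az":0}
    - {"dx":-165,"dy":-175,"dz":0,"ax":0,"ay":0,"az":0}
    - {"dx":-198,"dy":-210,"dz":0,"ax":0,"ay":0,"az":0}
    - {"dx":-231,"dy":-245,"dz":0,"ax":0,"ay":0,"az":0}
    - {"dx":-264,"dy":-280,"dz":0,"ax":0,"ay":0,"az":2.3}

```text
time_s: 1.7
position: [522.4, -91.2, 230.8]
eef_rot: [3.141, -0.0, 2.856]
force: [1.4, 0.2, 0.5]
gripper_width: 1.0
```

Emit:
play_rows:
  rows:
    - {"dx":-30,"dy":-32,"dz":0,"ax":0,"ay":0,"az":0}
    - {"dx":-60,"dy":-64,"dz":0,"ax":0,"ay":0,"az":0}
    - {"dx":-91,"dy":-97,"dz":0,"ax":0,"ay":0,"az":0}
    - {"dx":-91,"dy":-97,"dz":20,"ax":0,"ay":0,"az":0}
    - {"dx":-91,"dy":-97,"dz":45,"ax":0,"ay":0,"az":0}
    - {"dx":-91,"dy":-97,"dz":75,"ax":0,"ay":0,"az":0}
    - {"dx":-91,"dy":-97,"dz":95,"ax":0,"ay":0,"az":0}
    - {"dx":-91,"dy":-97,"dz":100,"ax":0,"ay":0,"az":0}

```text
time_s: 2.5
position: [580.4, -207.2, 127.0]
eef_rot: [3.141, -0.007, 2.857]
force: [0.3, 1.3, 0.5]
gripper_width: 0.998
```

Run:
```python
from h import *
p,d=snap('side','s1'); s=env.read_state(); print(s['position'],s['force'])
cv2.imwrite('pics/s1c.png',cv2.resize(p[200:330,270:420,::-1],None,fx=4,fy=4,interpolation=2))
```

```text
[ 580.80715652 -207.33762861  128.07169421] [ 0.71860771 -0.7960042  -0.09504484]
```

View pics/s1c.png

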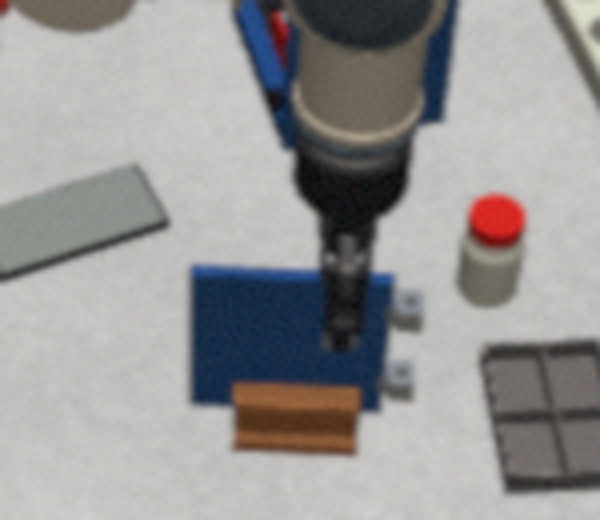

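The finger straddles the door at crop (342,340), between its centre and the hinge edge, well clear of the knuckles. Closing now.

Emit:
play_rows:
  rows:
    - {"dx":0,"dy":-1,"dz":0,"ax":0,"ay":0,"az":0}
    - {"dx":0,"dy":-1,"dz":0,"ax":0,"ay":0,"az":0}
    - {"dx":0,"dy":-1,"dz":0,"ax":0,"ay":0,"az":0}
    - {"dx":0,"dy":-1,"dz":0,"ax":0,"ay":0,"az":0}
    - {"dx":0,"dy":-1,"dz":0,"ax":0,"ay":0,"az":0}
    - {"dx":0,"dy":-1,"dz":0,"ax":0,"ay":0,"az":0}
    - {"dx":0,"dy":-1,"dz":0,"ax":0,"ay":0,"az":0}
    - {"dx":0,"dy":-1,"dz":0,"ax":0,"ay":0,"az":0}
  jaw: -1
  squeeze: 90

```text
time_s: 3.35
position: [582.2, -209.0, 132.1]
eef_rot: [-3.141, 0.002, 2.857]
force: [2.5, -0.7, 4.1]
gripper_width: 0.101
```

Emit:
play_rows:
  rows:
    - {"dx":0,"dy":0,"dz":-3,"ax":0,"ay":0,"az":0}
    - {"dx":0,"dy":0,"dz":-10,"ax":0,"ay":0,"az":0}
    - {"dx":0,"dy":0,"dz":-22,"ax":0,"ay":0,"az":0}
    - {"dx":0,"dy":0,"dz":-36,"ax":0,"ay":0,"az":0}
    - {"dx":0,"dy":0,"dz":-48,"ax":0,"ay":0,"az":0}
    - {"dx":0,"dy":0,"dz":-56,"ax":0,"ay":0,"az":0}
    - {"dx":0,"dy":0,"dz":-58,"ax":0,"ay":0,"az":0}
    - {"dx":0,"dy":0,"dz":-58,"ax":0,"ay":0,"az":0}

```text
time_s: 4.15
position: [581.9, -208.9, 189.8]
eef_rot: [-3.141, 0.001, 2.857]
force: [1.3, 0.0, -2.6]
gripper_width: 0.103
```

Emit:
play_rows:
  rows:
    - {"dx":8,"dy":13,"dz":0,"ax":0,"ay":0,"az":0}
    - {"dx":22,"dy":36,"dz":0,"ax":0,"ay":0,"az":0}
    - {"dx":40,"dy":66,"dz":0,"ax":0,"ay":0,"az":0}
    - {"dx":60,"dy":98,"dz":0,"ax":0,"ay":0,"az":0}
    - {"dx":80,"dy":131,"dz":0,"ax":0,"ay":0,"az":0}
    - {"dx":100,"dy":164,"dz":0,"ax":0,"ay":0,"az":0}
    - {"dx":120,"dy":197,"dz":0,"ax":0,"ay":0,"az":0}
    - {"dx":140,"dy":230,"dz":0,"ax":0,"ay":0,"az":0}

```text
time_s: 4.95
position: [510.6, 53.4, 188.5]
eef_rot: [3.142, -0.001, 2.857]
force: [0.0, 0.4, -2.5]
gripper_width: 0.101
```

Emit:
play_rows:
  rows:
    - {"dx":20,"dy":32,"dz":0,"ax":0,"ay":0,"az":-2}
    - {"dx":40,"dy":63,"dz":0,"ax":0,"ay":0,"az":-5}
    - {"dx":58,"dy":95,"dz":0,"ax":0,"ay":0,"az":-9}
    - {"dx":72,"dy":118,"dz":0,"ax":0,"ay":0,"az":-13}
    - {"dx":82,"dy":134,"dz":0,"ax":0,"ay":0,"az":-16}
    - {"dx":85,"dy":139,"dz":0,"ax":0,"ay":0,"az":-16.9}
    - {"dx":85,"dy":139,"dz":0,"ax":0,"ay":0,"az":-16.9}
    - {"dx":85,"dy":139,"dz":0,"ax":0,"ay":0,"az":-16.9}

```text
time_s: 5.75
position: [469.5, 208.0, 189.0]
eef_rot: [-3.141, -0.0, -3.133]
force: [-0.4, -0.4, -2.9]
gripper_width: 0.1
```

Run:
```python
from h import *
p,d=snap('side','s2'); q,e=snap('top','t2'); s=env.read_state(); print(s['position'],s['eef_rot'],s['force'],s['torque'])
a=cv2.resize(p[150:290,230:390,::-1],None,fx=4,fy=4,interpolation=2);b=cv2.resize(q[140:280,220:280,::-1],None,fx=4,fy=4,interpolation=2)
b=cv2.resize(q[120:280,200:300,::-1],None,fx=3.5,fy=3.5,interpolation=2); a=cv2.resize(p[150:290,255:365,::-1],None,fx=4,fy=4,interpolation=2)
cv2.imwrite('pics/c2.png',np.hstack([a,b]))
```

```text
[469.76633356 207.68701381 189.18274166] [-3.14122736e+00 -4.02489069e-05 -3.13356884e+00] [ 0.14497671 -0.30195624 -1.67477614] [ 0.02511433 -0.06207484  0.03147795]
```

View pics/c2.png

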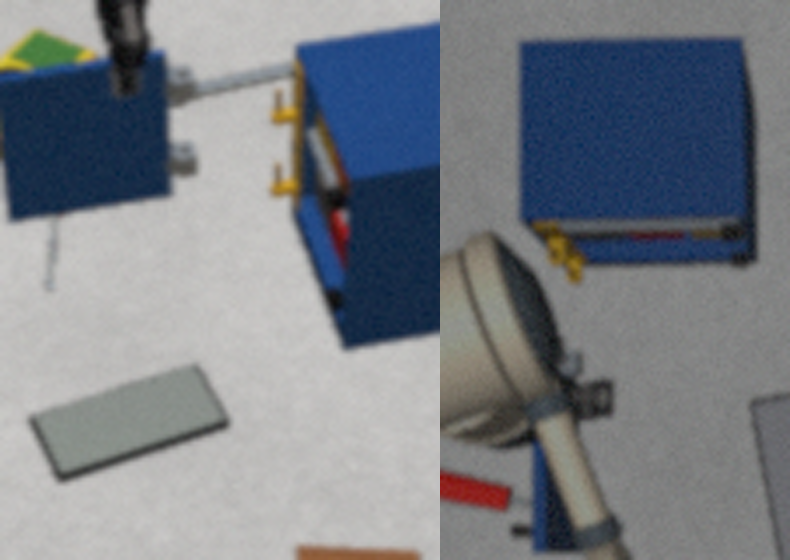

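Run:
```python
from h import *
v,u=np.mgrid[:480,:640]
p=cv2.imread('pics/t2.png')[:,:,::-1].astype(int); d=np.load('pics/t2.npy'); P=cloud('top',d);Z=P[...,2]
m=(u>228)&(u<250)&(v>212)&(v<236)&(Z>85)&(Z<225)
for vv,uu in zip(*np.nonzero(m)):
    if P[vv,uu,0]>505: print(uu,vv,P[vv,uu].round(0).astype(int).tolist(),p[vv,uu].tolist(),end='; ')
print()
m=(u>225)&(u<260)&(v>240)&(v<280)&(p[...,2]>p[...,0]+25)&(Z>40); q=P[m]; print('blue door top view',len(q))
t=q[(q[:,2]>190)]; print(len(t),t.mean(0) if len(t) else 0)
if len(t):
  r=cv2.minAreaRect(t[:,:2].astype(np.float32));print(r,np.percentile(t[:,2],[5,50,95]))
p=cv2.imread('pics/s2.png')[:,:,::-1].astype(int); d=np.load('pics/s2.npy'); P=cloud('side',d);Z=P[...,2]
m=(u>250)&(u<302)&(v>160)&(v<206)&(p[...,2]>p[...,0]+20)&(Z>60); q=P[m]
# plane fit of back face
f=q[(q[:,2]<215)]; c=np.median(f,0); f=f[abs(f[:,1]-c[1])<6]
A=np.c_[f[:,0]-c[0],f[:,2]-c[2],np.ones(len(f))]; k=np.linalg.lstsq(A,f[:,1]-c[1],rcond=None)[0]; print('backface',c,'slopes',k,'x range',np.percentile(f[:,0],[0.5,99.5]),'z',np.percentile(f[:,2],[0.5,99.5]))
for nm,vl in(('up',(164,178)),('low',(184,196))):
  m=(u>294)&(u<306)&(v>vl[0])&(v<vl[1])&(abs(p[...,2]-p[...,0])<25)&(Z>60); q=P[m]; q=q[abs(q[:,1]-200)<25]
  print(nm,len(q),np.percentile(q,[3,50,97],axis=0).round(1).tolist())
  
for w in [(1,0)]:
  m=(u>320)&(u<332)&(v>165)&(v<202)&(p[...,0]>p[...,2]+25); q=P[m]; q=q[q[:,0]<604]
  print(q[np.argsort(-q[:,2])].round(0).astype(int).tolist())
```

```text
234 216 [524, 197, 190] [77, 77, 78]; 234 217 [521, 196, 192] [64, 61, 61]; 235 217 [523, 197, 176] [99, 100, 100]; 234 218 [518, 196, 194] [61, 60, 59]; 235 218 [520, 197, 176] [93, 91, 93]; 234 219 [516, 197, 189] [50, 49, 52]; 235 219 [518, 197, 175] [89, 89, 88]; 234 220 [513, 197, 190] [44, 48, 48]; 235 220 [515, 197, 175] [75, 76, 76]; 236 220 [523, 205, 115] [106, 108, 111]; 237 220 [523, 202, 117] [108, 112, 116]; 238 220 [523, 199, 114] [106, 109, 110]; 239 220 [524, 198, 108] [106, 110, 108]; 240 220 [526, 197, 93] [112, 114, 114]; 234 221 [511, 196, 191] [44, 49, 50]; 235 221 [512, 196, 181] [68, 67, 71]; 236 221 [520, 205, 116] [84, 91, 93]; 237 221 [520, 202, 117] [96, 100, 103]; 238 221 [521, 200, 112] [98, 99, 104]; 239 221 [520, 196, 115] [85, 89, 92]; 240 221 [522, 196, 101] [99, 98, 96]; 234 222 [508, 197, 188] [55, 54, 54]; 235 222 [510, 197, 176] [73, 71, 73]; 237 222 [518, 202, 116] [94, 101, 104]; 238 222 [518, 199, 113] [89, 94, 99]; 239 222 [518, 197, 113] [79, 81, 84]; 240 222 [519, 196, 102] [92, 92, 89]; 234 223 [516, 212, 105] [58, 62, 63]; 237 223 [515, 2
[... 1332 characters left out ...]
, 86.3], [515.9, 201.2, 109.4], [527.0, 215.9, 121.1]]
[[598, 212, 158], [597, 209, 157], [598, 212, 150], [597, 208, 149], [597, 207, 145], [601, 209, 143], [600, 205, 142], [598, 209, 139], [599, 200, 138], [600, 207, 136], [594, 209, 136], [596, 204, 135], [604, 207, 135], [596, 215, 135], [598, 211, 133], [604, 205, 133], [596, 203, 132], [603, 202, 132], [600, 204, 131], [595, 210, 131], [594, 206, 130], [598, 207, 80], [598, 208, 74], [598, 208, 70], [601, 208, 65], [599, 210, 64], [601, 207, 61], [594, 204, 61], [601, 207, 57], [603, 201, 57], [599, 214, 56], [596, 215, 56], [594, 205, 55], [596, 200, 55], [597, 205, 54], [601, 206, 53], [594, 206, 50], [601, 204, 50], [600, 216, 49]]
```

Emit:
play_rows:
  rows:
    - {"dx":-8,"dy":3,"dz":0,"ax":0,"ay":0,"az":0}
    - {"dx":-24,"dy":3,"dz":0,"ax":0,"ay":0,"az":0}
    - {"dx":-42,"dy":3,"dz":0,"ax":0,"ay":0,"az":0}
    - {"dx":-58,"dy":3,"dz":0,"ax":0,"ay":0,"az":0}
    - {"dx":-70,"dy":3,"dz":0,"ax":0,"ay":0,"az":0}
    - {"dx":-78,"dy":3,"dz":0,"ax":0,"ay":0,"az":0}
    - {"dx":-81,"dy":3,"dz":0,"ax":0,"ay":0,"az":0}
    - {"dx":-81,"dy":3,"dz":0,"ax":0,"ay":0,"az":0}

```text
time_s: 6.65
position: [550.8, 212.2, 189.0]
eef_rot: [-3.141, -0.0, -3.132]
force: [-0.5, -0.3, -2.1]
gripper_width: 0.101
```

Run:
```python
from h import *
p,d=snap('side','s3'); q,e=snap('top','t3'); s=env.read_state(); print(s['position'],s['eef_rot'],s['force'],s['torque'])
b=cv2.resize(q[150:240,215:275,::-1],None,fx=6,fy=6,interpolation=2); a=cv2.resize(p[160:250,290:360,::-1],None,fx=6,fy=6,interpolation=2)
cv2.imwrite('pics/c3.png',np.hstack([a,b]))
```

```text
[550.28981315 212.37792133 189.33999052] [ 3.14153256e+00 -1.85837175e-04 -3.13165622e+00] [-1.005694    0.02493395 -1.90895605] [ 0.0093663  -0.0982938  -0.00241403]
```

View pics/c3.png

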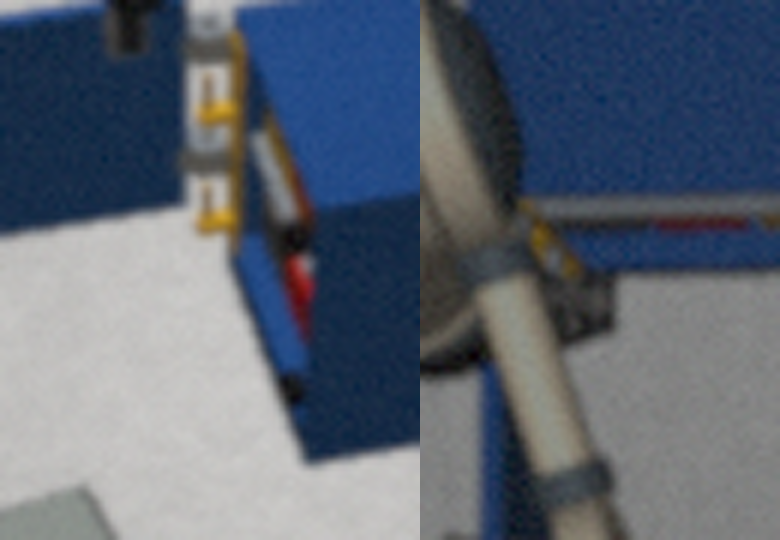

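Side crop: the knuckles (centre about x=209) hang right over the pins (x≈208), clear of both tips. Lowering by feel from here.

Emit:
play_rows:
  rows:
    - {"dx":0,"dy":0,"dz":2,"ax":0,"ay":0,"az":0}
    - {"dx":0,"dy":0,"dz":4,"ax":0,"ay":0,"az":0}
    - {"dx":0,"dy":0,"dz":6,"ax":0,"ay":0,"az":0}
    - {"dx":0,"dy":0,"dz":8,"ax":0,"ay":0,"az":0}
    - {"dx":0,"dy":0,"dz":10,"ax":0,"ay":0,"az":0}
    - {"dx":0,"dy":0,"dz":11,"ax":0,"ay":0,"az":0}
    - {"dx":0,"dy":0,"dz":11,"ax":0,"ay":0,"az":0}

```text
time_s: 7.45
position: [550.4, 212.4, 178.0]
eef_rot: [-3.141, -0.0, -3.132]
force: [0.1, -0.6, -1.8]
gripper_width: 0.106
```

Emit:
play_rows:
  rows:
    - {"dx":0,"dy":0,"dz":0.5,"ax":0,"ay":0,"az":0}
    - {"dx":0,"dy":0,"dz":1,"ax":0,"ay":0,"az":0}
    - {"dx":0,"dy":0,"dz":1.5,"ax":0,"ay":0,"az":0}
    - {"dx":0,"dy":0,"dz":2,"ax":0,"ay":0,"az":0}
    - {"dx":0,"dy":0,"dz":2,"ax":0,"ay":0,"az":0}

```text
time_s: 7.95
position: [550.5, 212.4, 176.2]
eef_rot: [-3.142, -0.0, -3.132]
force: [0.7, -0.6, -1.9]
gripper_width: 0.098
```

```bash
cat > st.py <<'E'
from bench import env
s=env.read_state(); print(s['time_s'],s['position'].round(2),s['eef_rot'].round(4),'F',s['force'].round(1),'T',s['torque'].round(3),s['gripper_width'].round(3))
E
python3 st.py
```

```text
Traceback (most recent call last):
  File "st.py", line 2, in <module>
    s=env.read_state(); print(s['time_s'],s['position'].round(2),s['eef_rot'].round(4),'F',s['force'].round(1),'T',s['torque'].round(3),s['gripper_width'].round(3))
                                                                                                                                        ^^^^^^^^^^^^^^^^^^^^^^^^
AttributeError: 'float' object has no attribute 'round'
```

Emit:
play_rows:
  rows:
    - {"dx":0,"dy":0,"dz":0.5,"ax":0,"ay":0,"az":0}
    - {"dx":0,"dy":0,"dz":1,"ax":0,"ay":0,"az":0}
    - {"dx":0,"dy":0,"dz":1.5,"ax":0,"ay":0,"az":0}
    - {"dx":0,"dy":0,"dz":1.5,"ax":0,"ay":0,"az":0}

```text
time_s: 8.35
position: [550.4, 212.4, 174.6]
eef_rot: [-3.142, -0.0, -3.132]
force: [-0.9, -0.0, -1.9]
gripper_width: 0.097
```

```bash
sed -i "s/s\['gripper_width'\].*/s['gripper_width'])/" st.py
python3 st.py
```

```text
8.35 [550.45 212.42 174.64] [-3.1416e+00 -2.0000e-04 -3.1315e+00] F [-0.9 -0.  -1.9] T [-0.028 -0.074  0.   ] 0.09721723759372881
```

Emit:
play_rows:
  rows:
    - {"dx":0,"dy":0,"dz":0.4,"ax":0,"ay":0,"az":0}
    - {"dx":0,"dy":0,"dz":0.8,"ax":0,"ay":0,"az":0}
    - {"dx":0,"dy":0,"dz":1.2,"ax":0,"ay":0,"az":0}
    - {"dx":0,"dy":0,"dz":1.2,"ax":0,"ay":0,"az":0}

```text
time_s: 8.75
position: [550.5, 212.4, 173.5]
eef_rot: [-3.142, -0.0, -3.132]
force: [-0.7, 0.4, -2.5]
gripper_width: 0.1
```

```bash
python3 st.py
```

```text
8.75 [550.46 212.4  173.5 ] [-3.1416e+00 -1.0000e-04 -3.1316e+00] F [-0.7  0.4 -2.5] T [ 0.042 -0.085 -0.017] 0.10020999282878466
```

Emit:
play_rows:
  rows:
    - {"dx":0,"dy":0,"dz":0.4,"ax":0,"ay":0,"az":0}
    - {"dx":0,"dy":0,"dz":0.8,"ax":0,"ay":0,"az":0}
    - {"dx":0,"dy":0,"dz":1.2,"ax":0,"ay":0,"az":0}
    - {"dx":0,"dy":0,"dz":1.2,"ax":0,"ay":0,"az":0}

```text
time_s: 9.15
position: [550.5, 212.4, 172.3]
eef_rot: [-3.142, -0.0, -3.132]
force: [0.6, -0.1, -1.1]
gripper_width: 0.101
```

```bash
python3 st.py
```

```text
9.15 [550.49 212.4  172.29] [-3.1415e+00 -1.0000e-04 -3.1316e+00] F [ 0.6 -0.1 -1.1] T [ 0.019 -0.081  0.019] 0.10123606141019519
```

Emit:
play_rows:
  rows:
    - {"dx":0,"dy":0,"dz":0.4,"ax":0,"ay":0,"az":0}
    - {"dx":0,"dy":0,"dz":0.8,"ax":0,"ay":0,"az":0}
    - {"dx":0,"dy":0,"dz":1.2,"ax":0,"ay":0,"az":0}
    - {"dx":0,"dy":0,"dz":1.2,"ax":0,"ay":0,"az":0}

```text
time_s: 9.55
position: [550.5, 212.4, 171.1]
eef_rot: [-3.142, -0.0, -3.132]
force: [0.2, -0.1, -3.1]
gripper_width: 0.103
```

```bash
python3 st.py
```

```text
9.55 [550.47 212.4  171.07] [-3.1415e+00 -1.0000e-04 -3.1316e+00] F [ 0.2 -0.1 -3.1] T [ 0.041 -0.049  0.016] 0.10298298380329333
```

Run:
```python
from h import *
p,d=snap('side','s4')
o=cv2.imread('pics/s3.png')[:,:,::-1]
f=lambda x:cv2.resize(x[160:210,305:345,::-1],None,fx=10,fy=10,interpolation=2)
cv2.imwrite('pics/c4.png',np.hstack([f(o),f(p)]))
```

```text
(no output)
```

View pics/c4.png

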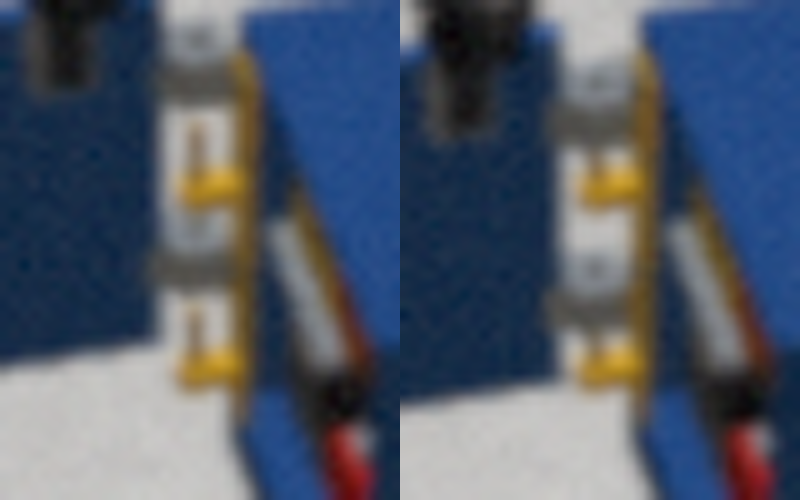

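No contact, and the knuckles are about 20 mm above home (below the 25 mm tips), so both pins have entered their bores. I'll carry on down, watching the force.

Emit:
play_rows:
  rows:
    - {"dx":0,"dy":0,"dz":0.5,"ax":0,"ay":0,"az":0}
    - {"dx":0,"dy":0,"dz":1,"ax":0,"ay":0,"az":0}
    - {"dx":0,"dy":0,"dz":1.5,"ax":0,"ay":0,"az":0}
    - {"dx":0,"dy":0,"dz":2,"ax":0,"ay":0,"az":0}
    - {"dx":0,"dy":0,"dz":2.5,"ax":0,"ay":0,"az":0}
    - {"dx":0,"dy":0,"dz":3,"ax":0,"ay":0,"az":0}

```text
time_s: 10.2
position: [550.5, 212.4, 168.1]
eef_rot: [3.142, -0.0, -3.132]
force: [-0.3, 0.3, -2.8]
gripper_width: 0.102
```

Emit:
play_rows:
  rows:
    - {"dx":0,"dy":0,"dz":0.6,"ax":0,"ay":0,"az":0}
    - {"dx":0,"dy":0,"dz":1.2,"ax":0,"ay":0,"az":0}
    - {"dx":0,"dy":0,"dz":1.8,"ax":0,"ay":0,"az":0}
    - {"dx":0,"dy":0,"dz":2.4,"ax":0,"ay":0,"az":0}
    - {"dx":0,"dy":0,"dz":3,"ax":0,"ay":0,"az":0}
    - {"dx":0,"dy":0,"dz":3.6,"ax":0,"ay":0,"az":0}

```text
time_s: 10.8
position: [550.5, 212.4, 164.5]
eef_rot: [3.142, 0.0, -3.132]
force: [-0.3, -0.2, -1.5]
gripper_width: 0.101
```

Emit:
play_rows:
  rows:
    - {"dx":0,"dy":0,"dz":0.6,"ax":0,"ay":0,"az":0}
    - {"dx":0,"dy":0,"dz":1.2,"ax":0,"ay":0,"az":0}
    - {"dx":0,"dy":0,"dz":1.8,"ax":0,"ay":0,"az":0}
    - {"dx":0,"dy":0,"dz":2.4,"ax":0,"ay":0,"az":0}
    - {"dx":0,"dy":0,"dz":3,"ax":0,"ay":0,"az":0}
    - {"dx":0,"dy":0,"dz":3.6,"ax":0,"ay":0,"az":0}

```text
time_s: 11.4
position: [550.5, 212.4, 160.9]
eef_rot: [-3.142, -0.0, -3.132]
force: [0.1, -0.7, -1.6]
gripper_width: 0.103
```

Emit:
play_rows:
  rows:
    - {"dx":0,"dy":0,"dz":0.5,"ax":0,"ay":0,"az":0}
    - {"dx":0,"dy":0,"dz":1,"ax":0,"ay":0,"az":0}
    - {"dx":0,"dy":0,"dz":1.5,"ax":0,"ay":0,"az":0}
    - {"dx":0,"dy":0,"dz":2,"ax":0,"ay":0,"az":0}
    - {"dx":0,"dy":0,"dz":2.5,"ax":0,"ay":0,"az":0}
    - {"dx":0,"dy":0,"dz":3,"ax":0,"ay":0,"az":0}

```text
time_s: 12.0
position: [550.5, 212.4, 157.9]
eef_rot: [-3.142, -0.0, -3.132]
force: [0.7, 1.5, -2.5]
gripper_width: 0.105
```

Emit:
play_rows:
  rows:
    - {"dx":0,"dy":0,"dz":0.5,"ax":0,"ay":0,"az":0}
    - {"dx":0,"dy":0,"dz":1,"ax":0,"ay":0,"az":0}
    - {"dx":0,"dy":0,"dz":1.5,"ax":0,"ay":0,"az":0}
    - {"dx":0,"dy":0,"dz":2,"ax":0,"ay":0,"az":0}
    - {"dx":0,"dy":0,"dz":2.5,"ax":0,"ay":0,"az":0}
    - {"dx":0,"dy":0,"dz":3,"ax":0,"ay":0,"az":0}

```text
time_s: 12.6
position: [550.5, 212.4, 154.9]
eef_rot: [3.142, -0.0, -3.132]
force: [0.6, -0.4, -2.7]
gripper_width: 0.098
```

Run:
```python
from h import *
v,u=np.mgrid[:480,:640]
p,d=snap('side','s5'); P=cloud('side',d);Z=P[...,2];p=p.astype(int)
for f in('s2','s5'):
    p=cv2.imread(f'pics/{f}.png')[:,:,::-1].astype(int);P=cloud('side',np.load(f'pics/{f}.npy'));Z=P[...,2]
    m=(u>250)&(u<325)&(v>150)&(v<235)&(p[...,2]>p[...,0]+20)&(Z>20)&(abs(P[...,1]-204)<9); q=P[m]; print(f,len(q),np.percentile(q[:,2],[.5,50,99.5]).round(1),np.percentile(q[:,0],[.5,99.5]).round(1))
exec(open('st.py').read())
```

```text
s2 1397 [ 72.1 149.  220.9] [368.9 503.5]
s5 1290 [ 39.3 113.7 187. ] [449.1 583.9]
12.65 [550.49 212.41 154.86] [-3.1416e+00 -1.0000e-04 -3.1315e+00] F [ 0.4  0.2 -2.4] T [-0.004 -0.097 -0.022] 0.09511414124277143
```

Emit:
play_rows:
  rows:
    - {"dx":0,"dy":0,"dz":0.5,"ax":0,"ay":0,"az":0}
    - {"dx":0,"dy":0,"dz":1,"ax":0,"ay":0,"az":0}
    - {"dx":0,"dy":0,"dz":1.5,"ax":0,"ay":0,"az":0}
    - {"dx":0,"dy":0,"dz":2,"ax":0,"ay":0,"az":0}
    - {"dx":0,"dy":0,"dz":2,"ax":0,"ay":0,"az":0}

```text
time_s: 13.15
position: [550.5, 212.4, 152.8]
eef_rot: [-3.142, -0.0, -3.132]
force: [-0.7, 0.6, -2.1]
gripper_width: 0.1
```

Emit:
play_rows:
  rows:
    - {"dx":0,"dy":0,"dz":0.3,"ax":0,"ay":0,"az":0}
    - {"dx":0,"dy":0,"dz":0.6,"ax":0,"ay":0,"az":0}
    - {"dx":0,"dy":0,"dz":0.9,"ax":0,"ay":0,"az":0}
    - {"dx":0,"dy":0,"dz":1,"ax":0,"ay":0,"az":0}

```text
time_s: 13.55
position: [550.5, 212.4, 151.9]
eef_rot: [-3.142, -0.0, -3.132]
force: [0.1, 0.1, -1.9]
gripper_width: 0.104
```

Emit:
play_rows:
  rows:
    - {"dx":0,"dy":0,"dz":0.3,"ax":0,"ay":0,"az":0}
    - {"dx":0,"dy":0,"dz":0.6,"ax":0,"ay":0,"az":0}
    - {"dx":0,"dy":0,"dz":0.9,"ax":0,"ay":0,"az":0}
    - {"dx":0,"dy":0,"dz":1,"ax":0,"ay":0,"az":0}

```text
time_s: 13.95
position: [550.5, 212.4, 150.9]
eef_rot: [-3.142, -0.0, -3.132]
force: [-0.1, 0.3, -2.5]
gripper_width: 0.1
```

Emit:
play_rows:
  rows:
    - {"dx":0,"dy":0,"dz":0.3,"ax":0,"ay":0,"az":0}
    - {"dx":0,"dy":0,"dz":0.6,"ax":0,"ay":0,"az":0}
    - {"dx":0,"dy":0,"dz":0.8,"ax":0,"ay":0,"az":0}
    - {"dx":0,"dy":0,"dz":0.8,"ax":0,"ay":0,"az":0}

```text
time_s: 14.35
position: [550.5, 212.4, 150.1]
eef_rot: [-3.142, -0.0, -3.132]
force: [0.5, -0.2, -2.1]
gripper_width: 0.1
```

Emit:
play_rows:
  rows:
    - {"dx":0,"dy":0,"dz":0.3,"ax":0,"ay":0,"az":0}
    - {"dx":0,"dy":0,"dz":0.6,"ax":0,"ay":0,"az":0}
    - {"dx":0,"dy":0,"dz":0.8,"ax":0,"ay":0,"az":0}
    - {"dx":0,"dy":0,"dz":0.8,"ax":0,"ay":0,"az":0}

```text
time_s: 14.75
position: [550.5, 212.4, 150.0]
eef_rot: [3.141, 0.0, -3.132]
force: [-2.9, -1.1, 2.4]
gripper_width: 0.101
```

Contact felt at z=150.0: the force changed by about 5 N, right at the expected home height. Releasing.

Emit:
play_rows:
  rows:
    - {"dx":0,"dy":0,"dz":-0.5,"ax":0,"ay":0,"az":0}
    - {"dx":0,"dy":0,"dz":-0.5,"ax":0,"ay":0,"az":0}
    - {"dx":0,"dy":0,"dz":-0.5,"ax":0,"ay":0,"az":0}
    - {"dx":0,"dy":0,"dz":-0.5,"ax":0,"ay":0,"az":0}
    - {"dx":0,"dy":0,"dz":-0.5,"ax":0,"ay":0,"az":0}
    - {"dx":0,"dy":0,"dz":-0.5,"ax":0,"ay":0,"az":0}
    - {"dx":0,"dy":0,"dz":-0.5,"ax":0,"ay":0,"az":0}
    - {"dx":0,"dy":0,"dz":-0.5,"ax":0,"ay":0,"az":0}
  jaw: 0.3
  squeeze: 20

```text
time_s: 15.55
position: [550.5, 212.4, 149.9]
eef_rot: [-3.142, 0.0, -3.132]
force: [-0.5, -0.6, 0.1]
gripper_width: 0.652
```

Emit:
play_rows:
  rows:
    - {"dx":0,"dy":0,"dz":-5,"ax":0,"ay":0,"az":0}
    - {"dx":0,"dy":0,"dz":-15,"ax":0,"ay":0,"az":0}
    - {"dx":0,"dy":0,"dz":-28,"ax":0,"ay":0,"az":0}
    - {"dx":0,"dy":0,"dz":-42,"ax":0,"ay":0,"az":0}
    - {"dx":0,"dy":0,"dz":-56,"ax":0,"ay":0,"az":0}
    - {"dx":0,"dy":0,"dz":-66,"ax":0,"ay":0,"az":0}
    - {"dx":0,"dy":0,"dz":-70,"ax":0,"ay":0,"az":0}

```text
time_s: 16.25
position: [551.0, 212.6, 222.1]
eef_rot: [3.141, 0.003, -3.132]
force: [0.6, -0.6, -0.2]
gripper_width: 0.649
```

Run:
```python
from h import *
exec(open('st.py').read())
v,u=np.mgrid[:480,:640]
p,d=snap('side','s6');p=p.astype(int);P=cloud('side',d);Z=P[...,2]
m=(u>250)&(u<325)&(v>150)&(v<235)&(p[...,2]>p[...,0]+20)&(Z>20)&(abs(P[...,1]-200)<25)&(P[...,0]<590); q=P[m]; c=np.median(q,0); k=np.linalg.lstsq(np.c_[q[:,0]-c[0],q[:,2]-c[2],np.ones(len(q))],q[:,1]-c[1],rcond=None)[0]
print(len(q),np.percentile(q[:,2],[.5,50,99.5]).round(1),np.percentile(q[:,0],[.5,99.5]).round(1),c,k)
a=cv2.resize(p[140:250,250:370,::-1].astype(np.uint8),None,fx=5,fy=5,interpolation=2); cv2.imwrite('pics/c6.png',a)
```

```text
16.25 [551.01 212.56 222.14] [ 3.1408e+00  2.7000e-03 -3.1316e+00] F [ 0.6 -0.6 -0.2] T [-0.039 -0.04  -0.036] 0.6485249509047
1399 [ 32.1 112.7 180.9] [449.  583.9] [515.96999182 206.53066649 112.72213569] [-0.00336959  0.00454225  0.14746781]
```

View pics/c6.png

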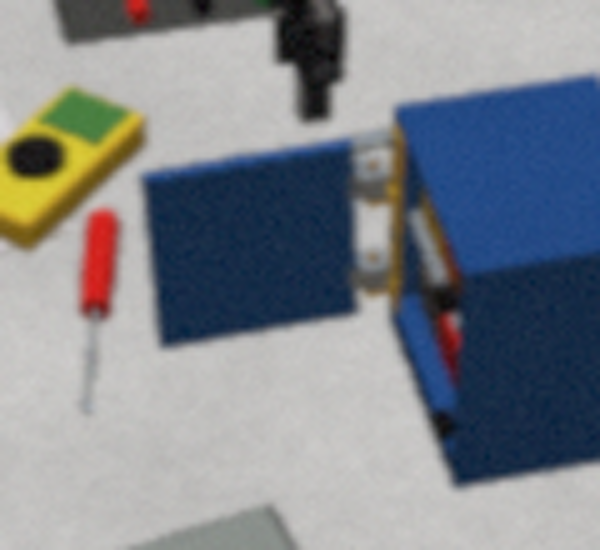

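Both knuckles are down, with the brass pin tips showing through them at crop (373,162) and (375,258), and the door is free and wide open. Next I'll go round to its outer face with the jaws shut.

Emit:
play_rows:
  rows:
    - {"dx":10,"dy":15,"dz":0,"ax":0,"ay":0,"az":0}
    - {"dx":25,"dy":35,"dz":0,"ax":0,"ay":0,"az":0}
    - {"dx":38,"dy":50,"dz":0,"ax":0,"ay":0,"az":0}
    - {"dx":38,"dy":50,"dz":10,"ax":0,"ay":0,"az":0}
    - {"dx":38,"dy":50,"dz":28,"ax":0,"ay":0,"az":0}
    - {"dx":38,"dy":50,"dz":48,"ax":0,"ay":0,"az":0}
    - {"dx":38,"dy":50,"dz":62,"ax":0,"ay":0,"az":0}
    - {"dx":38,"dy":50,"dz":65,"ax":0,"ay":0,"az":0}
  jaw: -1

```text
time_s: 17.1
position: [510.8, 261.5, 151.5]
eef_rot: [-3.14, -0.005, -3.132]
force: [0.5, -0.5, -0.2]
gripper_width: -0.003
```

Emit:
play_rows:
  rows:
    - {"dx":0,"dy":-3,"dz":0,"ax":0,"ay":0,"az":0}
    - {"dx":0,"dy":-6,"dz":0,"ax":0,"ay":0,"az":0}
    - {"dx":0,"dy":-9,"dz":0,"ax":0,"ay":0,"az":0}
    - {"dx":0,"dy":-13,"dz":0,"ax":0,"ay":0,"az":0}
    - {"dx":0,"dy":-17,"dz":0,"ax":0,"ay":0,"az":0}
    - {"dx":0,"dy":-21,"dz":0,"ax":0,"ay":0,"az":0}
    - {"dx":0,"dy":-25,"dz":0,"ax":0,"ay":0,"az":0}
    - {"dx":0,"dy":-29,"dz":0,"ax":0,"ay":0,"az":0}

```text
time_s: 17.9
position: [512.3, 232.6, 154.9]
eef_rot: [3.142, -0.0, -3.132]
force: [-0.5, 0.4, -0.2]
gripper_width: -0.001
```

Run:
```python
import numpy as np
pin=np.array([597.8,212.8])
for t in range(0,91,10):
    a=np.radians(t); e=np.array([-np.cos(a),-np.sin(a)]);n=np.array([-np.sin(a),np.cos(a)])
    print(t,(pin+85*e+(5+11*np.sin(a)+14.5*np.cos(a))*n).round(1))
exec(open('st.py').read())
```

```text
0 [512.8 232.3]
10 [510.4 218.9]
20 [510.3 204.8]
30 [512.7 190.3]
40 [517.8 175.9]
50 [525.7 162.3]
60 [536.4 150.1]
70 [549.7 139.9]
80 [565.  132.3]
90 [581.8 127.8]
17.9 [512.29 232.64 154.9 ] [ 3.1416 -0.     -3.1316] F [-0.5  0.4 -0.2] T [-0.012 -0.007 -0.003] -0.0011135018129842533
```

Emit:
play_rows:
  rows:
    - {"dx":1.3,"dy":-6.8,"dz":0,"ax":0,"ay":0,"az":0}
    - {"dx":2,"dy":-13.6,"dz":0,"ax":0,"ay":0,"az":0}
    - {"dx":2.3,"dy":-20.6,"dz":0,"ax":0,"ay":0,"az":0}
    - {"dx":2.3,"dy":-27.8,"dz":0,"ax":0,"ay":0,"az":0}
    - {"dx":1.5,"dy":-35.1,"dz":0,"ax":0,"ay":0,"az":0}
    - {"dx":0,"dy":-42.3,"dz":0,"ax":0,"ay":0,"az":0}
    - {"dx":-2.2,"dy":-49.6,"dz":0,"ax":0,"ay":0,"az":0}
    - {"dx":-4.9,"dy":-56.7,"dz":0,"ax":0,"ay":0,"az":0}

```text
time_s: 18.7
position: [518.0, 175.7, 154.9]
eef_rot: [3.142, -0.0, -3.132]
force: [0.9, -0.3, 0.2]
gripper_width: -0.0
```

Emit:
play_rows:
  rows:
    - {"dx":-3.4,"dy":-6.9,"dz":0,"ax":0,"ay":0,"az":0}
    - {"dx":-7.8,"dy":-13.7,"dz":0,"ax":0,"ay":0,"az":0}
    - {"dx":-11.7,"dy":-18.8,"dz":0,"ax":0,"ay":0,"az":0}
    - {"dx":-16,"dy":-23.7,"dz":0,"ax":0,"ay":0,"az":0}
    - {"dx":-20.8,"dy":-28.2,"dz":0,"ax":0,"ay":0,"az":0}
    - {"dx":-26.1,"dy":-32.4,"dz":0,"ax":0,"ay":0,"az":0}
    - {"dx":-31.5,"dy":-36.3,"dz":0,"ax":0,"ay":0,"az":0}
    - {"dx":-31.5,"dy":-36.3,"dz":0,"ax":0,"ay":0,"az":0}

```text
time_s: 19.5
position: [550.2, 139.8, 154.7]
eef_rot: [-3.141, -0.0, -3.132]
force: [0.5, -0.1, 0.3]
gripper_width: 0.003
```

Run:
```python
from h import *
exec(open('st.py').read())
p,d=snap('side','s7'); q,e=snap('top','t7')
cv2.imwrite('pics/c7.png',np.hstack([cv2.resize(x[a:a+110,b:b+90,::-1],None,fx=4.4,fy=4.4,interpolation=2) for x,a,b in((p,140,280),(q,120,215))]))
```

```text
19.5 [550.24 139.84 154.69] [-3.1413e+00 -1.0000e-04 -3.1323e+00] F [ 0.5 -0.1  0.3] T [ 0.016  0.023 -0.016] 0.0027331435467231034
```

View pics/c7.png

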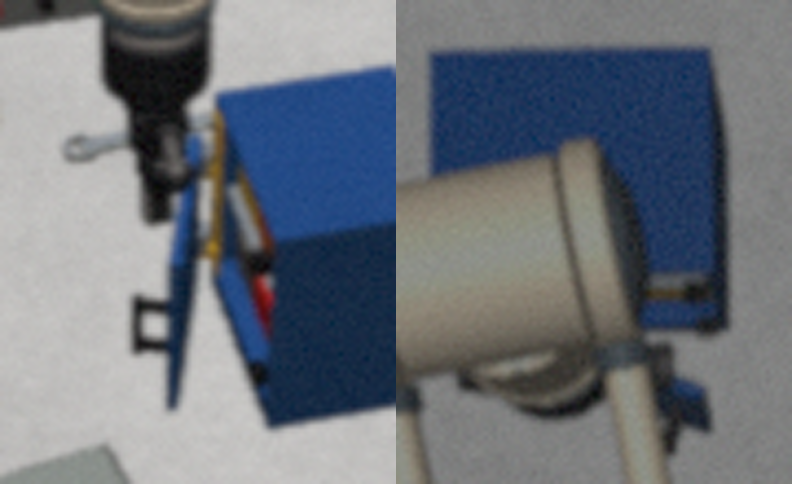

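The door is about 68° swung with the finger on its outer face and the handle clear below. Next I'll go slowly to about 84°, then creep.

Emit:
play_rows:
  rows:
    - {"dx":-2.9,"dy":-1.7,"dz":0,"ax":0,"ay":0,"az":0}
    - {"dx":-5.9,"dy":-3.2,"dz":0,"ax":0,"ay":0,"az":0}
    - {"dx":-9,"dy":-4.7,"dz":0,"ax":0,"ay":0,"az":0}
    - {"dx":-12,"dy":-6.2,"dz":0,"ax":0,"ay":0,"az":0}
    - {"dx":-15.2,"dy":-7.5,"dz":0,"ax":0,"ay":0,"az":0}
    - {"dx":-18,"dy":-8.5,"dz":0,"ax":0,"ay":0,"az":0}
    - {"dx":-20,"dy":-9.4,"dz":0,"ax":0,"ay":0,"az":0}
    - {"dx":-21.5,"dy":-9.8,"dz":0,"ax":0,"ay":0,"az":0}

```text
time_s: 20.4
position: [571.4, 130.7, 154.8]
eef_rot: [-3.142, -0.0, -3.132]
force: [-0.1, 0.2, -1.4]
gripper_width: -0.003
```

Emit:
play_rows:
  rows:
    - {"dx":-0.8,"dy":-0.3,"dz":0,"ax":0,"ay":0,"az":0}
    - {"dx":-1.6,"dy":-0.6,"dz":0,"ax":0,"ay":0,"az":0}
    - {"dx":-2.4,"dy":-0.9,"dz":0,"ax":0,"ay":0,"az":0}
    - {"dx":-3.2,"dy":-1.1,"dz":0,"ax":0,"ay":0,"az":0}
    - {"dx":-4,"dy":-1.3,"dz":0,"ax":0,"ay":0,"az":0}
    - {"dx":-4.8,"dy":-1.5,"dz":0,"ax":0,"ay":0,"az":0}
    - {"dx":-5.6,"dy":-1.7,"dz":0,"ax":0,"ay":0,"az":0}
    - {"dx":-6,"dy":-1.8,"dz":0,"ax":0,"ay":0,"az":0}

```text
time_s: 21.2
position: [577.3, 129.0, 154.9]
eef_rot: [-3.142, -0.0, -3.132]
force: [-0.4, 0.4, -0.6]
gripper_width: -0.001
```

```bash
cat > ang.py <<'E'
from h import *
import sys
exec(open('st.py').read())
v,u=np.mgrid[:480,:640]
n=sys.argv[1]; p,d=snap('top',n)
p=p.astype(int);P=cloud('top',d);Z=P[...,2]
m=(Z>165)&(Z<185)&(P[...,0]>530)&(P[...,0]<611)&(P[...,1]<205)&(P[...,1]>40)&(p[...,2]>p[...,0]+15); q=P[m]
print(len(q))
if len(q)>8:
    l=cv2.fitLine(q[:,:2].astype(np.float32),cv2.DIST_HUBER,0,.01,.01).ravel(); print('dir from y axis deg',np.degrees(np.arctan2(-l[0]*np.sign(l[1]),abs(l[1]))),'c',l[2:],np.ptp(q[:,1]))
    c0=l[2:]; w=np.array([597,211.5]); e=c0-w; print('pin->edge angle',np.degrees(np.arctan2(-e[0],-e[1])))
E
python3 ang.py t8
```

```text
21.2 [577.3  129.01 154.85] [-3.1415 -0.     -3.1316] F [-0.4  0.4 -0.6] T [-0.009  0.048  0.036] -0.0006212440400188567
24
dir from y axis deg -43.213894 c [589.17914  64.36094] 10.828683457131007
pin->edge angle 3.04257134902287
```

Emit:
play_rows:
  rows:
    - {"dx":-0.5,"dy":0,"dz":0,"ax":0,"ay":0,"az":0}
    - {"dx":-1,"dy":0,"dz":0,"ax":0,"ay":0,"az":0}
    - {"dx":-1.5,"dy":0,"dz":0,"ax":0,"ay":0,"az":0}
    - {"dx":-2,"dy":0,"dz":0,"ax":0,"ay":0,"az":0}
    - {"dx":-2.4,"dy":0,"dz":0,"ax":0,"ay":0,"az":0}
    - {"dx":-2.4,"dy":0,"dz":0,"ax":0,"ay":0,"az":0}

```text
time_s: 21.85
position: [579.7, 129.1, 154.9]
eef_rot: [-3.142, -0.0, -3.132]
force: [0.0, 0.5, -0.0]
gripper_width: 0.001
```

Emit:
play_rows:
  rows:
    - {"dx":-0.3,"dy":0,"dz":0,"ax":0,"ay":0,"az":0}
    - {"dx":-0.6,"dy":0,"dz":0,"ax":0,"ay":0,"az":0}
    - {"dx":-0.9,"dy":0,"dz":0,"ax":0,"ay":0,"az":0}
    - {"dx":-1,"dy":0,"dz":0,"ax":0,"ay":0,"az":0}
    - {"dx":-1,"dy":0,"dz":0,"ax":0,"ay":0,"az":0}

```text
time_s: 22.35
position: [580.7, 129.1, 154.9]
eef_rot: [-3.142, -0.0, -3.132]
force: [-0.6, -0.8, 0.3]
gripper_width: -0.001
```

```bash
python3 ang.py t9
```

```text
22.35 [580.65 129.09 154.87] [-3.1416 -0.     -3.1316] F [-0.6 -0.8  0.3] T [-0.059  0.019 -0.023] -0.0006447311844988345
23
dir from y axis deg -38.393463 c [594.8874    64.127235] 10.981161198377379
pin->edge angle 0.8212870196389913
```

Nearly shut. Creeping on in 1 mm calls until the stops are felt.

Emit:
play_rows:
  rows:
    - {"dx":-0.3,"dy":0,"dz":0,"ax":0,"ay":0,"az":0}
    - {"dx":-0.6,"dy":0,"dz":0,"ax":0,"ay":0,"az":0}
    - {"dx":-0.9,"dy":0,"dz":0,"ax":0,"ay":0,"az":0}
    - {"dx":-1,"dy":0,"dz":0,"ax":0,"ay":0,"az":0}
    - {"dx":-1,"dy":0,"dz":0,"ax":0,"ay":0,"az":0}

```text
time_s: 22.9
position: [581.7, 129.1, 154.9]
eef_rot: [3.142, 0.0, -3.132]
force: [0.1, 0.1, -0.7]
gripper_width: 0.004
```

Emit:
play_rows:
  rows:
    - {"dx":-0.3,"dy":0,"dz":0,"ax":0,"ay":0,"az":0}
    - {"dx":-0.6,"dy":0,"dz":0,"ax":0,"ay":0,"az":0}
    - {"dx":-0.8,"dy":0,"dz":0,"ax":0,"ay":0,"az":0}
    - {"dx":-0.8,"dy":0,"dz":0,"ax":0,"ay":0,"az":0}

```text
time_s: 23.3
position: [582.4, 129.1, 154.8]
eef_rot: [3.142, -0.0, -3.132]
force: [-0.4, -0.3, 0.1]
gripper_width: -0.001
```

```bash
python3 ang.py t10
```

```text
23.3 [582.44 129.14 154.84] [ 3.1416e+00 -1.0000e-04 -3.1316e+00] F [-0.4 -0.3  0.1] T [-0.012  0.018 -0.033] -0.001092456833843754
24
dir from y axis deg 31.467855 c [597.33295   64.618324] 11.673841647340538
pin->edge angle -0.12987605416211667
```

Emit:
play_rows:
  rows:
    - {"dx":-0.2,"dy":0,"dz":0,"ax":0,"ay":0,"az":0}
    - {"dx":-0.4,"dy":0,"dz":0,"ax":0,"ay":0,"az":0}
    - {"dx":-0.6,"dy":0,"dz":0,"ax":0,"ay":0,"az":0}
    - {"dx":-0.6,"dy":0,"dz":0,"ax":0,"ay":0,"az":0}

```text
time_s: 23.75
position: [582.8, 129.1, 154.9]
eef_rot: [-3.142, -0.001, -3.132]
force: [-2.9, -1.0, 1.7]
gripper_width: -0.005
```

The stops are felt (Fx −2.9 N). Backing straight off, then up and clear.

Emit:
play_rows:
  rows:
    - {"dx":0.5,"dy":0,"dz":0,"ax":0,"ay":0,"az":0}
    - {"dx":1.5,"dy":0,"dz":0,"ax":0,"ay":0,"az":0}
    - {"dx":4,"dy":0,"dz":0,"ax":0,"ay":0,"az":0}
    - {"dx":9,"dy":0,"dz":0,"ax":0,"ay":0,"az":0}
    - {"dx":20,"dy":0,"dz":0,"ax":0,"ay":0,"az":0}
    - {"dx":35,"dy":0,"dz":0,"ax":0,"ay":0,"az":0}
    - {"dx":55,"dy":0,"dz":0,"ax":0,"ay":0,"az":0}
    - {"dx":70,"dy":0,"dz":0,"ax":0,"ay":0,"az":0}

```text
time_s: 24.55
position: [511.5, 128.4, 154.9]
eef_rot: [3.142, -0.0, -3.131]
force: [0.6, 0.1, 0.5]
gripper_width: -0.003
```

Emit:
play_rows:
  rows:
    - {"dx":30,"dy":0,"dz":-10,"ax":0,"ay":0,"az":0}
    - {"dx":65,"dy":0,"dz":-30,"ax":0,"ay":0,"az":0}
    - {"dx":80,"dy":0,"dz":-60,"ax":0,"ay":0,"az":0}
    - {"dx":80,"dy":0,"dz":-80,"ax":0,"ay":0,"az":0}
    - {"dx":80,"dy":0,"dz":-80,"ax":0,"ay":0,"az":0}
    - {"dx":80,"dy":0,"dz":-80,"ax":0,"ay":0,"az":0}
    - {"dx":80,"dy":0,"dz":-80,"ax":0,"ay":0,"az":0}
    - {"dx":80,"dy":0,"dz":-80,"ax":0,"ay":0,"az":0}

```text
time_s: 25.35
position: [432.7, 127.5, 233.2]
eef_rot: [-3.141, -0.003, -3.132]
force: [-0.3, 0.4, 0.2]
gripper_width: 0.001
```

```bash
python3 ang.py t11
python3 - <<'E'
from h import *
q=cv2.imread('pics/t11.png')[:,:,::-1]; p,d=snap('side','s11')
cv2.imwrite('pics/c11.png',np.hstack([cv2.resize(x[a:a+110,b:b+90,::-1],None,fx=4.4,fy=4.4,interpolation=2) for x,a,b in((p,140,290),(q,120,215))]))
E
```

```text
25.35 [432.68 127.49 233.17] [-3.1410e+00 -2.8000e-03 -3.1317e+00] F [-0.3  0.4  0.2] T [ 0.015 -0.051  0.06 ] 0.0012825640561369878
229
dir from y axis deg -0.7126184 c [595.22546 127.327  ] 138.32638019122703
pin->edge angle 1.207731413401469
```

View pics/c11.png

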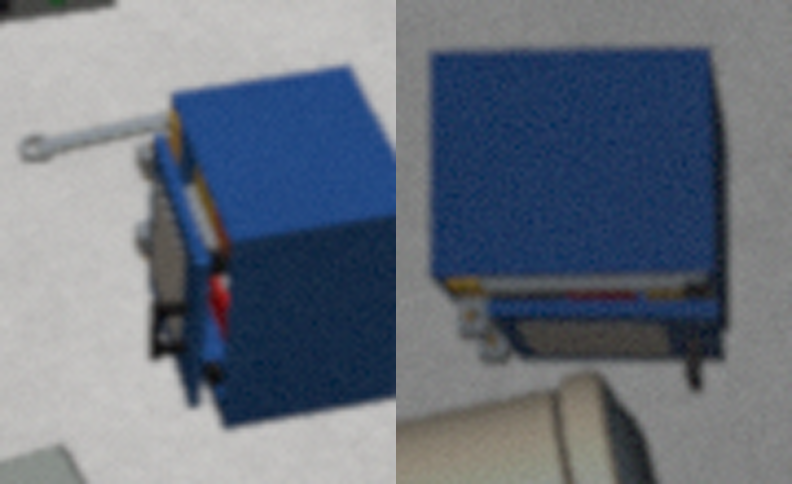

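The door is shut, with both pins visible in the knuckles at crop (468,315) and (490,340), and the robot is clear. One last check that it's at rest, then I'll hand in.

Emit:
play_rows:
  rows:
    - {"dx":0,"dy":0,"dz":0,"ax":0,"ay":0,"az":0}
    - {"dx":0,"dy":0,"dz":0,"ax":0,"ay":0,"az":0}
    - {"dx":0,"dy":0,"dz":0,"ax":0,"ay":0,"az":0}
    - {"dx":0,"dy":0,"dz":0,"ax":0,"ay":0,"az":0}
    - {"dx":0,"dy":0,"dz":0,"ax":0,"ay":0,"az":0}
    - {"dx":0,"dy":0,"dz":0,"ax":0,"ay":0,"az":0}
    - {"dx":0,"dy":0,"dz":0,"ax":0,"ay":0,"az":0}
    - {"dx":0,"dy":0,"dz":0,"ax":0,"ay":0,"az":0}

```text
time_s: 26.25
position: [433.1, 127.6, 234.9]
eef_rot: [-3.142, 0.0, -3.132]
force: [-0.4, 0.3, -0.2]
gripper_width: -0.001
```

```bash
python3 ang.py t12
```

```text
26.25 [433.06 127.61 234.9 ] [-3.1416e+00  1.0000e-04 -3.1316e+00] F [-0.4  0.3 -0.2] T [0.029 0.021 0.022] -0.001021498980610772
230
dir from y axis deg -0.39442042 c [595.1378 127.6498] 138.02151528738176
pin->edge angle 1.2722411232207784
```

```bash
python3 -c "
from bench import env
print(env.sign_off())"
```

```text
the job is handed in; nothing more can be done
None
```

The blue door hangs on both hinge pins and is shut against its rubber stops. I handed the job in at about 26 s of the 72 s allowed; the sign-off gave no verdict.

- **Fitting:** I gripped the door's top edge about 34 mm from centre towards the hinge side and brought it in wide open, about 40 mm above home. It went over both pins with no contact felt until it seated. That was about 5 N on the wrist, at the expected height.
- **Closing:** I let go and pushed the outer face round with shut fingers until the stops pushed back with about 3 N, then backed the arm clear.
- **Last checks:**
  - Brass pin tips show through both knuckles.
  - The door's top edge is within about 1.3° (0.023 rad) of parallel with the cabinet front; the limit is 0.08 rad.
  - Two pictures 0.9 s apart agree to about 0.1 mm in position, so the door is at rest.
  - The wrist force reads near zero.
- **Where readings disagreed:**
  - The two cameras differed by 2–3 mm on the door and cabinet positions, so I worked from positions relative to the pins.
  - My angle fit was unreliable while the arm hid most of the door, so I did not use those readings.
- **Not checked:** I did not measure the bystanders again at the end. The arm passed well above them, and I felt no contact with anything but the door.

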